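# Close the hallway dock

## Robot

A 7-joint arm with a two-finger parallel gripper is mounted at the origin on the work surface. World frame = base frame: x ahead of the robot, y to its left, z up, the work surface at z = 0. Lengths are in m, angles in degrees, forces in N, time in s.
With the tool pointing down it reaches from about 0.425 to 0.875 m from the base axis. Payload 4.7 kg.
Tool frame: the origin (TCP) lies at the very end of the fingers, on their centre line; the grasp point (between the pads) lies 19 mm behind it; z points along the fingers, y is the line along which they close (so a half turn about z gives the same grasp; the last joint's range is limited). The gripper opens to 87 mm and grips with 3 to 60 N. Pads are 19 mm wide; open, the fingers measure 117 mm over their backs; the gripper's body (75 mm by 190 mm) begins 51 mm behind the grasp point.
Start: joints at [65.438, 18.392, -4.016, 83.108, 1.295, 78.541, -3.26], TCP at [0.278, -0.587, 0.223] pointing down, gripper open.
Joint ranges: [-163.93, 163.93], [-17.29, 119.83], [-79.2, 71.16], [3.27, 140.29], [-89.18, 269.18], [5.43, 117.66], [-154.24, 154.24]. Speed limits (degrees/s): [147.25, 147.25, 180, 180, 180, 180, 180].

## Interface

Orientations are given as [roll, pitch, yaw] about the fixed x, y, z axes, in that order (R = Rz(yaw) Ry(pitch) Rx(roll)).
In Python, from cell import get_obs, cams, ticket, finder gives the robot as it stands.
- The arm moves only by the shell command python3 -m creep 'ROWS' [FORCE]. ROWS is text: rows parted by semicolons, each of 5 numbers parted by spaces: the shift along the world's x, y, z in m, then the turn about the world's z in degrees, then the finger opening in m, from 0 to 0.087. A call has 1 to 8 rows; each row shifts and turns the commanded pose from where the row before left it; what a row does not reach is not made up. A row lasts 1/8 s, in which the tool goes at most 62.5 mm and 10.7 degrees, less where a joint would pass 70% of its speed; a pose out of reach is approached as far as the arm can. A call with a gripper value outside its range is refused whole. The fingers move at their own pace and stop on an object; FORCE is the grip in N (left out, the last holds). Time passes only in rows, so rows that do not move let the fingers close. It gives the time, the measured TCP pose, the force, the opening and the grip force at its end, in the units of the state.
- get_obs(): the state, without advancing time (a new reading comes with each control period).
- cams.read_camera(name): name is "scene" or "top"; returns the picture (480x640x3 uint8, red, green, blue); there is no depth.
- cams.calibration(name): a dict with "fx", "fy", "cx", "cy" (pixels), "extrinsics" (4x4, takes a point from world to camera coordinates). Camera axes: x right, y down, z forward; pixel columns grow to the right and rows downward; lengths in m; the calibration is good to about 2 mm. A picture is of the moment at which its call begins. calibration takes no time and is no camera call.
- ticket.sign_off(): hands the job in; it is judged then, once.
Trained networks look in the newest picture that a camera, given by its name, has taken for a name from the list of things; names that differ only in an ending like _2 or _b are one class to them, and where a whole thing is asked for, a point or a joint stands for the part that bears it (a point fixed in the world has none). Each returns a list of dicts, best first, with "p" (0 to 1); they miss things now and then, are a little off and sometimes report something else, mostly with a low value. They report only what shows in the picture. A call takes as long as a camera call. They do not tell look-alikes from the thing itself.
- finder.masks_of(name, camera): "mask" (480x640 bool, what is visible of it) and "xy" ([column, row] in pixels, amid what is visible of it).
- finder.tip_of(name, camera): "xy" ([column, row] in pixels: a listed point, or the origin of a listed thing).
The state is a dict: "time_s": time; "qpos": joint angles; "joint_velocities": joint speeds; "effort": joint torques, N m; "tool_pos": TCP position; "tool_rot": TCP orientation; "force": force on the tool from outside, world axes, zero at the start; "wrist_torque": the same for the moment, N m; "grip_width": finger opening in m; "grasp_force": force on a finger pad.
Only numpy, scipy, OpenCV 4.12 (cv2) and the standard library are available. Lean on these libraries where they do the work, as an engineer would, in place of code of your own. Each camera call takes 0.05 s, during which the arm holds its last target. There are 200 camera calls.

## Task

Close up the dock shelf with your fingertips: push the key tray in until it is flush with the front of the shelf, and only then push the swing arm round until it is folded against its stop, so that bar and pad lie along the front of the shelf. Just push: do not slam either part or pinch the arm's bar between the fingers, and leave the small things lying about where they are.

Things in the scene. Friction and masses are not known exactly. Their poses are not given: they have to be found in the camera images.
- dock: Black laminate dock shelf, 340 mm wide (its y), 180 deep (x), 100 high, fixed. Origin: on the work surface, middle of the front face's lower edge. x points from the front into the shelf, y to its left end seen from the robot. A bracket on the +y end carries the swing arm's pivot post, 28 mm across, 60 mm in front of the front face at y = +180 mm.
- tray (a joint): Opening of the key tray in m: 0 = shut at a solid stop, flush with the shelf's front face; it grows as the tray comes out along the dock's -x (limit 0.11, starts 0.04 to 0.09). About 1.5 N of friction and 8 N per m/s of damping, no spring or latch: it stays where it is left.
- tray_face (a point): Centre of the key tray's flat front face, 48 mm above the work surface; axes as the dock's. The tray is a black slab 196 mm wide (y), 50 high (23 to 73 mm above the work surface), 150 deep, grey felt on top, a thin flat aluminium strip on the face, no handle. Shut, the face lies in the plane of the shelf's front face, at dock y = -50 mm.
- swing (a joint): Angle a of the swing arm in rad: 0 = folded at its solid stop, bar parallel to the shelf's front face, 60 mm before it, pointing to the dock's -y; grows as the arm swings out towards the dock's -x (clockwise from above; starts 0.75 to 1.25). In the dock's frame the bar points along (-sin a, -cos a). 0.12 N m friction, 0.12 N m per rad/s damping, no spring: stays where left.
- pivot (a point): Point on the swing arm's upright pivot axis at mid-height of the bar, 88 mm above the work surface. The level aluminium bar, 16 mm wide, 12 high (82 to 94 mm above the work surface), is clear for pushing from 20 to 125 mm from this axis. Hub top: 108 mm high. The bar's two side strips are called swing_c2 (outer) and swing_c3 (shelf side). This point's -y axis points along the bar to the pad.
- pad (a point): Centre of the top of the round grey, black-topped pad at the end of the swing arm, 180 mm from the pivot axis, 104 mm above the work surface; disc 100 mm across, 12 thick (underside at 92 mm).
- earbud_case: White rounded earbud case, 48 x 60 x 24 mm high, loose on top of the shelf. Origin: centre of its underside.
- key: Flat copper key, 62 mm long, 4 thick, loose on top of the shelf. Origin: on its underside, near the middle.
- door_stop: Blue rubber wedge door stop, 92 x 36 x 27 mm high, loose on top of the shelf. Origin: centre of its underside.
- coaster: Round speckled stone coaster, 92 mm across, 8 thick, loose on top of the shelf. Origin: centre of its underside.
- padlock: Small brass padlock lying flat, 63 x 40 x 18 mm high, loose on the work surface near the swing arm, often under its sweep. Origin: underside of its body's centre.
- glasses_case: Dark rounded glasses case, 65 x 160 x 45 mm high, loose on the work surface beyond the shelf's -y end. Origin: centre of its underside.
- clothes_brush: Clothes brush with a pale wooden back and handle, 205 mm long (x), 50 wide, 32 high, dark bristles down, loose on the work surface beyond the shelf's +y end. Origin: on its underside, near the middle.
- bowl: White bowl, 110 mm across, 45 high, loose on the work surface in front of the shelf, to the -y side. Origin: centre of its underside.
Things that resemble listed ones, but are neither listed nor needed, are in the scene too. Of the things shaped like the padlock, the brass one is meant.

How it is judged:
By the outcome, as a careful person would: the job done as asked, in the order asked, and still so for the second after the job is handed in, with the robot touching nothing.
It also fails if it takes over 48 s, if anything falls off the work surface, if the arm or the gripper's body presses on something with over 40 N, if the wrist force passes 120 N, or if a joint passes its speed limit or range.

## Working session

There is one attempt and no reset: what is moved stays moved. The work goes in short steps, Python scripts to look and compute and a shell command to move; the robot and the scene stay as the last step left them, time stands still between calls to the robot, and variables do not carry over. Pictures are saved under pics/ and viewed, at most 10 in all, crops included, and the job is handed in when it is done.

```bash
mkdir -p pics; cat > h.py <<'E'
import numpy as np, cv2
from cell import get_obs, cams, ticket, finder
def ray(cam,uv):
    c=cams.calibration(cam);E=np.array(c["extrinsics"]);R,t=E[:3,:3],E[:3,3]
    d=R.T@np.array([(uv[0]-c["cx"])/c["fx"],(uv[1]-c["cy"])/c["fy"],1]);return -R.T@t,d
def at_z(cam,uv,z):
    o,d=ray(cam,uv);return o+d*(z-o[2])/d[2]
def proj(cam,p):
    c=cams.calibration(cam);E=np.array(c["extrinsics"]);q=E[:3,:3]@np.array(p)+E[:3,3]
    return np.array([c["fx"]*q[0]/q[2]+c["cx"],c["fy"]*q[1]/q[2]+c["cy"]])
E
python3 - <<'E'
from h import *
np.set_printoptions(precision=3,suppress=True)
for c in("top","scene"):
    im=cams.read_camera(c);cv2.imwrite(f"pics/{c}0.png",im[:,:,::-1])
    for n,z in(("dock",0),("tray_face",.048),("pivot",.088),("pad",.104),("padlock",0),("bowl",0)):
        for r in finder.tip_of(n,c)[:3]: print(c,n,round(r["p"],2),np.array(r["xy"]),at_z(c,r["xy"],z))
o=get_obs();print(o["time_s"],o["tool_pos"],o["tool_rot"],o["force"],o["grip_width"])
E
```

```text
top dock 0.79 [353.2 203.2] [ 0.701 -0.005  0.   ]
top dock 0.58 [418.  157.9] [ 0.812 -0.155  0.   ]
top tray_face 0.79 [373.1 226.2] [ 0.639 -0.048  0.048]
top pivot 0.75 [270.3 209.4] [0.664 0.175 0.088]
top pivot 0.21 [385.9 150.8] [ 0.799 -0.071  0.088]
top pad 0.63 [288.2 292.9] [0.487 0.129 0.104]
top padlock 0.77 [320.2 270.4] [0.545 0.067 0.   ]
top padlock 0.64 [288.1 244.1] [0.603 0.142 0.   ]
top padlock 0.5 [267.9 299.2] [0.478 0.183 0.   ]
top bowl 0.82 [434.3 305. ] [ 0.472 -0.189  0.   ]
top bowl 0.64 [415.1 154.9] [ 0.819 -0.148  0.   ]
scene dock 0.74 [276.8 316.2] [ 0.703 -0.012  0.   ]
scene tray_face 0.88 [267.6 263.5] [ 0.634 -0.049  0.048]
scene pivot 0.95 [400.9 288.3] [0.663 0.184 0.088]
scene pivot 0.2 [263.5 265.7] [ 0.675 -0.039  0.088]
scene pad 0.77 [393.7 204.8] [0.489 0.14  0.104]
scene padlock 0.96 [343.3 258.7] [0.544 0.065 0.   ]
scene padlock 0.81 [409.2 246.4] [ 0.48   0.179 -0.   ]
scene padlock 0.63 [377.5 293.6] [0.61  0.143 0.   ]
scene bowl 0.62 [227.3 210.7] [ 0.478 -0.19   0.   ]
0.7 [ 0.279 -0.587  0.223] [179.992  -0.     25.373] [-1.544  0.271 -0.284] 0.08705341396431074
```

View pics/top0.png

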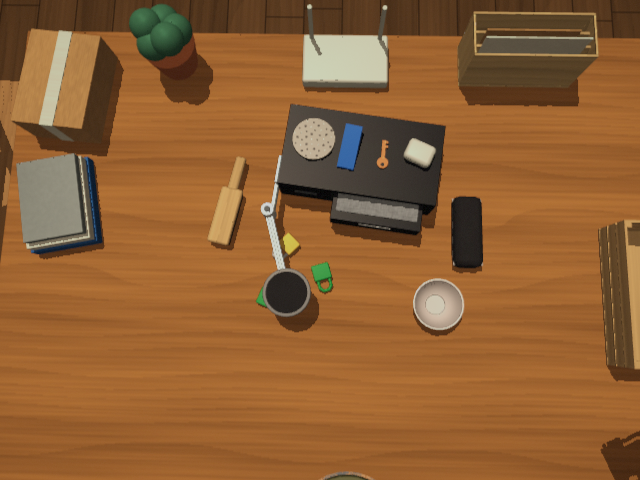

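View pics/scene0.png

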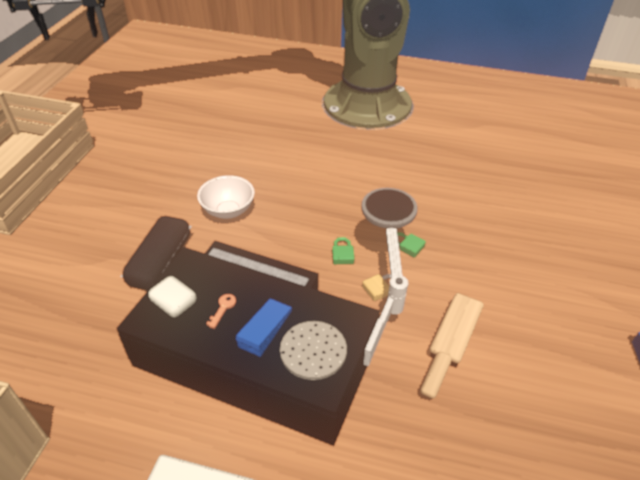

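The top view shows the open tray (face at 373,226), the arm from hub (268,209) to pad (287,292), and three padlock shapes:
- green at (321,272)
- green under the pad at (263,297)
- brass/yellow at (289,244), which is the brass one

I only need to keep clear of all three. The scene view agrees. The dock is yawed about -7°, the tray is about 60 mm open, and the swing is about 1.19 rad. I'll move closed fingers to in front of the tray.

```bash
python3 -m creep '0.018 0.034 0 -2 0;0.018 0.034 0 -2 0;0.018 0.034 0 -2 0;0.018 0.034 0 -2 0;0.018 0.034 0 -2 0;0.018 0.034 0 -2 0;0.018 0.034 0 -2 0;0.018 0.034 0 -2 0' 10; python3 -m creep '0.018 0.034 0 -2 0;0.018 0.034 0 -2 0;0.018 0.034 0 -2 0;0.018 0.034 0 -2 0;0.018 0.034 0 -2 0;0.018 0.034 0 -2 0;0.018 0.034 0 -2 0;0.018 0.034 0 -2 0'; python3 - <<'E'
from h import *
np.set_printoptions(precision=3,suppress=True)
o=get_obs();print(np.array(o["qpos"]))
cams.read_camera("top")
m=finder.masks_of("dock","top")[0]["mask"].astype(np.uint8)
cams.read_camera("scene")
c=max(cv2.findContours(m,0,2)[0],key=cv2.contourArea)
q=cv2.approxPolyDP(cv2.convexHull(c),6,True)[:,0]
for p in q: print(p,at_z("top",p,.1))
E
```

```text
time_s: 1.7
tool_pos: [0.423, -0.3142, 0.2228]
tool_rot: [180.0, -0.0, 9.3]
force: [0.6, -0.3, 1.7]
grip_width: 0.0149
grasp_force: 0.0
time_s: 2.7
tool_pos: [0.567, -0.0423, 0.2228]
tool_rot: [180.0, -0.0, -6.7]
force: [-0.3, -0.7, 1.1]
grip_width: 0.0002
grasp_force: 0.0
[ 26.892  10.303 -28.473  94.191   5.046  76.754 -99.059]
[443 125] [ 0.855 -0.193  0.1  ]
[440 162] [ 0.772 -0.185  0.1  ]
[299 312] [0.449 0.106 0.1  ]
[271 311] [0.45  0.164 0.1  ]
[262 293] [0.486 0.184 0.1  ]
[260 208] [0.664 0.195 0.1  ]
[290 104] [0.897 0.139 0.1  ]
```

```bash
python3 -m creep '0 0 -0.034 0 0;0 0 -0.034 0 0;0 0 -0.034 0 0;0 0 -0.034 0 0;0 0 -0.034 0 0;0.014 -0.002 0 0 0;0.014 -0.002 0 0 0;0.012 -0.001 0 0 0' ; python3 -m creep '0.006 -0.001 0 0 0;0.006 -0.001 0 0 0;0.006 -0.001 0 0 0;0.006 0 0 0 0;0.006 -0.001 0 0 0;0.006 -0.001 0 0 0'
```

```text
time_s: 3.85
tool_pos: [0.6093, -0.0491, 0.0546]
tool_rot: [180.0, -0.2, -6.7]
force: [0.2, 0.0, -0.1]
grip_width: 0.0003
grasp_force: 0.0
time_s: 4.6
tool_pos: [0.6425, -0.0534, 0.0524]
tool_rot: [180.0, 0.0, -6.6]
force: [-2.2, -0.1, 0.1]
grip_width: 0.0008
grasp_force: 0.9
```

In contact with the tray, at about 2 N. I'll keep pushing.

```bash
python3 -m creep '0.006 -0.001 0 0 0;0.006 -0.001 0 0 0;0.006 -0.001 0 0 0;0.006 0 0 0 0;0.005 -0.001 0 0 0;0.004 0 0 0 0'; python3 -m creep '0.003 0 0 0 0;0.003 -0.001 0 0 0;0.002 0 0 0 0'
```

```text
time_s: 5.35
tool_pos: [0.6757, -0.0578, 0.0524]
tool_rot: [180.0, 0.0, -6.6]
force: [-1.7, -1.3, -0.1]
grip_width: 0.0004
grasp_force: 0.9
time_s: 5.72
tool_pos: [0.6785, -0.058, 0.0525]
tool_rot: [179.9, 0.7, -6.7]
force: [-19.6, 0.4, 12.7]
grip_width: 0.0007
grasp_force: 10.1
```

The tray has met resistance at 19.6 N. I'll back off, rise and check whether it is flush.

```bash
python3 -m creep '-0.006 0.001 0 0 0;-0.02 0.002 0 0 0;-0.04 0.005 0 0 0;-0.04 0.005 0.02 0 0;-0.02 0 0.05 0 0;0 0 0.05 0 0;0 0 0 0 0'; python3 - <<'E'
from h import *
np.set_printoptions(precision=3,suppress=True)
ims=[]
for c in("top","scene"):
    im=cams.read_camera(c)
    for n,z in(("dock",0),("tray_face",.048),("pivot",.088),("pad",.104)):
        for r in finder.tip_of(n,c)[:1]: print(c,n,round(r["p"],2),np.array(r["xy"]),at_z(c,r["xy"],z))
    x,y,w,h=(250,90,210,150) if c=="top" else (110,180,320,228)
    ims.append(cv2.resize(im[y:y+h,x:x+w,::-1],(400,285),interpolation=2))
cv2.imwrite("pics/c1.png",np.hstack(ims))
E
```

```text
time_s: 6.6
tool_pos: [0.5615, -0.045, 0.1782]
tool_rot: [180.0, -0.7, -6.6]
force: [-0.5, -0.4, -0.5]
grip_width: 0.0003
grasp_force: 0.0
top dock 0.93 [352.4 203.1] [ 0.701 -0.003  0.   ]
top pivot 0.89 [270.4 212.3] [0.658 0.174 0.088]
top pad 0.62 [287.  291.8] [0.489 0.132 0.104]
scene dock 0.75 [280.7 311.6] [ 0.692 -0.008  0.   ]
scene pivot 0.72 [399.7 291.1] [0.669 0.183 0.088]
scene pad 0.56 [392.9 202. ] [0.482 0.137 0.104]
```

View pics/c1.png

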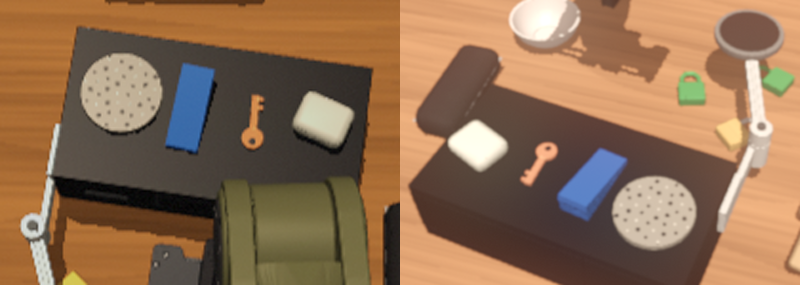

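The tray looks shut, though the arm is hiding the face. I'll move to the outer (+y) side of the bar and look at the tray again from there.

```bash
python3 -m creep '0 0.031 0 3 0;0 0.031 0 3 0;0 0.031 0 3 0;0 0.031 0 3 0;0 0.031 0 3 0;0.001 0.031 0 3 0;0.001 0.031 0 2 0;0.003 0.031 0 1 0'; python3 - <<'E'
from h import *
np.set_printoptions(precision=3,suppress=True)
print(np.array(get_obs()["qpos"]))
im=cams.read_camera("top")
for n,z in(("tray_face",.048),("pivot",.088),("pad",.104)):
    for r in finder.tip_of(n,"top")[:1]: print(n,round(r["p"],2),np.array(r["xy"]),at_z("top",r["xy"],z))
a=im[150:250,300:460,::-1]
cv2.imwrite("pics/c2.png",cv2.convertScaleAbs(cv2.resize(a,(800,500),interpolation=2),alpha=2.0,beta=20))
E
```

```text
time_s: 8.1
tool_pos: [0.562, 0.2053, 0.1727]
tool_rot: [-180.0, -0.0, 14.6]
force: [-0.3, 0.1, 0.4]
grip_width: 0.0002
grasp_force: 0.0
[   9.866   17.781  -39.048   93.531   11.615   72.813 -106.726]
tray_face 0.65 [376.  200.8] [ 0.697 -0.054  0.048]
pivot 0.93 [267.6 210. ] [0.663 0.18  0.088]
pad 0.92 [286.3 293.6] [0.486 0.133 0.104]
```

View pics/c2.png

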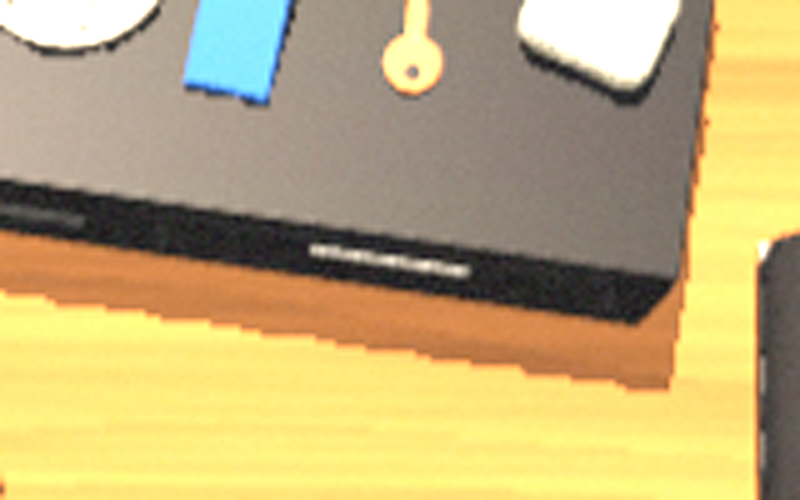

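The tray is flush: its strip lies in the shelf's front plane with no step, at x≈0.697. Next I'll work out the arc for the swing.

```bash
python3 - <<'E'
from h import *
P=np.array([.664,.180]);prev=None
for phi in (194,200,206,212,218,224,230,236,242,248,254,260,263,265):
    r=np.radians(phi);u=np.array([np.cos(r),np.sin(r)]);n=np.array([np.sin(r),-np.cos(r)])
    t=P+.09*u+.023*n
    print(phi,t.round(4),None if prev is None else ((t-prev)/2).round(4));prev=t
E
python3 -m creep '0 0 -0.03 0 0;0 0 -0.03 0 0;0 0 -0.03 0 0;0 0 -0.009 0 0;0.003 -0.008 0 0 0;0 0 0 0 0'
```

```text
194 [0.5711 0.1805] None
200 [0.5716 0.1708] [ 0.0002 -0.0049]
206 [0.573  0.1612] [ 0.0007 -0.0048]
212 [0.5755 0.1518] [ 0.0012 -0.0047]
218 [0.5789 0.1427] [ 0.0017 -0.0045]
224 [0.5833 0.134 ] [ 0.0022 -0.0043]
230 [0.5885 0.1258] [ 0.0026 -0.0041]
236 [0.5946 0.1182] [ 0.003  -0.0038]
242 [0.6014 0.1113] [ 0.0034 -0.0035]
248 [0.609  0.1052] [ 0.0038 -0.0031]
254 [0.6171 0.0998] [ 0.0041 -0.0027]
260 [0.6257 0.0954] [ 0.0043 -0.0022]
263 [0.6302 0.0935] [ 0.0022 -0.0009]
265 [0.6332 0.0923] [ 0.0015 -0.0006]
time_s: 9.05
tool_pos: [0.5671, 0.1934, 0.0749]
tool_rot: [179.9, -0.1, 14.2]
force: [-0.3, 0.2, -0.2]
grip_width: 0.0004
grasp_force: 0.0
```

```bash
python3 -m creep '0.002 -0.006 0 0 0;0.002 -0.006 0 0 0;0 -0.005 0 3 0;0 -0.005 0 3 0;0.001 -0.005 0 3 0;0.001 -0.005 0 3 0;0.001 -0.005 0 3 0;0.001 -0.005 0 3 0'
```

```text
time_s: 10.05
tool_pos: [0.5737, 0.1532, 0.074]
tool_rot: [-180.0, -0.1, 32.5]
force: [0.2, 1.3, -0.8]
grip_width: 0.0003
grasp_force: 0.8
```

```bash
python3 -m creep '0.002 -0.005 0 3 0;0.002 -0.004 0 3 0;0.002 -0.004 0 3 0;0.002 -0.004 0 3 0;0.003 -0.004 0 3 0;0.003 -0.004 0 3 0;0.003 -0.004 0 3 0;0.003 -0.004 0 3 0'
python3 -m creep '0.003 -0.003 0 3 0;0.003 -0.003 0 3 0;0.004 -0.003 0 3 0;0.004 -0.003 0 3 0'
```

```text
time_s: 11.05
tool_pos: [0.5931, 0.1196, 0.0738]
tool_rot: [-180.0, 0.0, 56.5]
force: [-1.0, 0.9, 0.2]
grip_width: 0.0005
grasp_force: 0.9
time_s: 11.55
tool_pos: [0.607, 0.107, 0.0737]
tool_rot: [-179.9, 0.1, 68.5]
force: [-2.3, -0.1, 1.5]
grip_width: 0.0002
grasp_force: 0.9
```

```bash
python3 -m creep '0.004 -0.003 0 3 0;0.004 -0.002 0 3 0;0.004 -0.002 0 3 0;0.003 -0.001 0 2 0;0.003 -0.001 0 2 0;0.003 -0.001 0 1 0'; python3 -m creep '0.002 0 0 0 0;0.002 0 0 0 0'
```

```text
time_s: 12.3
tool_pos: [0.6284, 0.0974, 0.0734]
tool_rot: [-180.0, 0.0, 82.4]
force: [-2.4, -1.8, -0.6]
grip_width: 0.0008
grasp_force: 0.8
time_s: 12.55
tool_pos: [0.6325, 0.0977, 0.0736]
tool_rot: [-180.0, 0.0, 82.4]
force: [-2.4, -0.6, -0.0]
grip_width: 0.0005
grasp_force: 0.9
```

```bash
python3 -m creep '0.002 0 0 0 0;0.002 0 0 0 0'; python3 -m creep '0.002 0 0 0 0;0.002 0 0 0 0'
```

```text
time_s: 12.8
tool_pos: [0.6331, 0.0977, 0.0735]
tool_rot: [-179.6, 0.2, 82.4]
force: [-14.6, -3.2, 9.7]
grip_width: 0.0002
grasp_force: 7.2
time_s: 13.05
tool_pos: [0.6331, 0.0977, 0.0734]
tool_rot: [-179.1, 0.3, 82.4]
force: [-25.2, -4.7, 17.5]
grip_width: 0.0004
grasp_force: 12.7
```

The arm is at its stop: no travel while the force rises to 25 N. I'll back off, clear the area and check.

```bash
python3 -m creep '-0.006 0.001 0 0 0;-0.015 0.002 0 0 0;-0.03 0.003 0 0 0;-0.015 0 0.04 0 0;0 0 0.05 0 0;0 0.05 0.03 0 0;-0.01 0.06 0 0 0;-0.02 0.06 0 0 0'; python3 -m creep '-0.03 0.05 0 0 0;-0.03 0.05 0 0 0;0 0 0 0 0'; python3 - <<'E'
from h import *
np.set_printoptions(precision=3,suppress=True)
ims=[]
for c in("top","scene"):
    im=cams.read_camera(c)
    for n,z in(("tray_face",.048),("pivot",.088),("pad",.104)):
        for r in finder.tip_of(n,c)[:1]: print(c,n,round(r["p"],2),np.array(r["xy"]),at_z(c,r["xy"],z))
    x,y,w,h=(200,90,300,225) if c=="top" else (110,160,360,270)
    ims.append(cv2.resize(im[y:y+h,x:x+w,::-1],(400,300),interpolation=2))
cv2.imwrite("pics/c3.png",np.hstack(ims))
E
```

```text
time_s: 14.05
tool_pos: [0.5459, 0.2751, 0.1948]
tool_rot: [179.8, -0.2, 82.3]
force: [0.1, 0.3, -0.1]
grip_width: 0.0001
grasp_force: 0.0
time_s: 14.42
tool_pos: [0.4799, 0.3801, 0.1949]
tool_rot: [-180.0, -0.3, 83.0]
force: [0.2, 0.6, -0.1]
grip_width: 0.0003
grasp_force: 0.0
top tray_face 0.56 [375.3 202.6] [ 0.692 -0.052  0.048]
top pivot 0.81 [266.3 212.6] [0.657 0.183 0.088]
top pad 0.74 [352.4 217.8] [ 0.646 -0.     0.104]
scene pivot 0.95 [400.4 288.9] [0.665 0.183 0.088]
scene pad 0.69 [293.8 246.6] [0.635 0.    0.104]
```

View pics/c3.png

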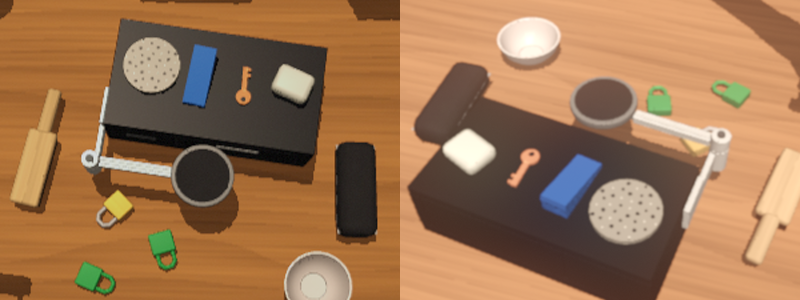

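Left is the top view and right the scene view. The bar and pad lie along the shelf front with the pad at (0.64, 0.00), as expected for folded. The tray strip is flush, the loose things and the brass padlock are undisturbed, and the gripper is clear.

```bash
python3 -c "
from cell import ticket
print(ticket.sign_off())"
```

```text
the job is handed in; nothing more can be done
None
```

I pushed the tray in flush, then folded the swing arm against its stop; the final pictures show the small things where they were, and the job was handed in at about 15 s.

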